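# Phone onto the leaning table stand

## Robot

A 6-joint arm with a two-finger parallel gripper is mounted at the origin on the work surface. World frame = base frame: x ahead of the robot, y to its left, z up, the work surface at z = 0. Lengths are in m, angles in rad, forces in N, time in s.
With the tool pointing down it reaches from about 0.35 to 0.975 m from the base axis. Payload 4.9 kg.
Tool frame: the origin (TCP) lies at the very end of the fingers, on their centre line; the grasp point (between the pads) lies 19 mm behind it (grasp_offset is the distance from the TCP to the grasp point, in m); x points along the fingers, y is the direction in which the jaws open and shut, and the axes are right-handed (so a half turn about x gives the same grasp; the last joint's range is limited). The gripper opens to 85 mm and grips with 20 to 120 N. Pads are 22 mm wide; open, the fingers measure 114 mm over their backs; the gripper's body (76 mm by 85 mm) begins 54 mm behind the grasp point. The pads swing forward as they close: fully open they stand 13 mm farther back than shut.
Start: joints at [1.212, 0.053, 1.613, -0, 1.476, -0.119], TCP at [0.148, 0.607, 0.231] pointing down, gripper open.
Joint ranges: [-3.01, 3.01], [-1.01, 2.22], [0.06, 2.58], [-1.02, 4.17], [0.09, 2.62], [-3.14, 3.14]. Speed limits (rad/s): [2.57, 2.57, 3.14, 3.14, 3.14, 3.14].

## Interface

Orientations are given as a rotation vector (axis times angle).
In Python, from station import get_obs, get_image, camera_model, finish_job, grasp_offset gives the robot as it stands.
- The arm moves only by the shell command python3 -m crank 'ROWS' [OPENING] [FORCE]. ROWS is JSON, a list that holds one entry, the list of rows, each a list of 4 numbers: the shift along the world's x, y, z in m, then the turn about the world's z in degrees. In form: [[[dx, dy, dz, turn], ...]]. A call has 1 to 5 rows; each row is the pose to reach, as a shift and turn from the pose commanded when the call began; what a row does not reach only later rows make up. A row lasts 1/12 s, in which the tool goes at most 41.7 mm and 7.16 degrees, less where a joint would pass 70% of its speed; a pose out of reach is approached as far as the arm can. A call with a gripper value outside its range is refused whole. OPENING is the opening, from 0 (shut) to 1 (fully open), set as the call begins (- or left out, the last holds). The fingers move at their own pace and stop on an object; FORCE is the grip in N (left out, the last holds). Time passes only in rows, so rows that repeat a pose let the fingers close. It gives the time, the measured TCP pose, the force and the opening at its end, in the units of the state.
- get_obs(): the state, without advancing time (a new reading comes with each control period).
- get_image(name): name is "scene" or "side" or "wrist"; returns (picture, depth): 400x640x3 uint8, red, green, blue; 400x640 float32, m along the optical axis (not along the pixel's ray), 0 where there is no reading.
- camera_model(name): a dict with "fx", "fy", "cx", "cy" (pixels), "xyz" and "attitude" of the camera in the world. Camera axes: x right, y down, z forward; pixel columns grow to the right and rows downward; lengths in m; the calibration is good to about 2 mm. A picture is of the moment at which its call begins: read the wrist's pose just before it. camera_model takes no time and is no camera call; for the wrist camera it gives the pose at the moment of the call.
- finish_job(): hands the job in, once; it reports no verdict.
The state is a dict: "t": time; "q": joint angles; "dq": joint speeds; "effort": joint torques, N m; "tool_pos": TCP position; "tool_rot": TCP orientation; "contact_force": force on the tool from outside, world axes, zero at the start; "wrist_torque": the same for the moment, N m; "opening": finger opening in m.
Only numpy, scipy, OpenCV 4.12 (cv2) and the standard library are available. Lean on these libraries where they do the work, as an engineer would, in place of code of your own. Each camera call takes 0.05 s, during which the arm holds its last target.

## Task

Take the phone out of the little wooden rack and set it gently on the raised wooden phone stand for the person across the table: lying lengthways on the narrow ledge, the same long edge down as in the rack, about centred, leaning back on the back-rest with its screen facing out over the lip. Do not drop the phone on the table, and leave the coaster in the rack and the tumbler and pill bottle where they are.

Things in the scene. Friction and masses are not known exactly. Their poses are not given: they have to be found in the camera images.
- phone: Smartphone in a beige case, black screen on one broad face: 156 mm long, 78 mm high, 12 mm thick, 0.2 kg. Starts upright on a long edge in one of the rack's slots, up to 5 degrees of play. Origin: centre of that lower long edge (underside). x points out of the screen, y along the length, z up to the top long edge (z = 78 mm). Grasp it from above across its thickness, at the middle of the top edge.
- phone_mid (a point): Centre of the phone (39 mm above its lower long edge).
- phone_end (a point): Middle of the phone's short edge at its +y end, 78 mm from its centre.
- cradle: Leaning top of the wooden stand, fixed, 90 mm wide (y). Origin: mid width, where ledge top meets back-rest front, 60 mm above the table. z runs up the back-rest (40 mm high, 6 thick), leaning back 25 degrees, towards the robot; x points out of its front along the ledge (26 mm deep, square to it) to the lip (7 high, 6 thick). Phone seated: its origin at x = 6, y = z = 0 mm, axes parallel.
- stand: The stand's foot, a wooden plate 130 x 110 x 10 mm flat on the table with a 60 mm wide post that carries the cradle; fixed. Origin: centre of its underside, straight below the cradle's origin; x towards the side that the stand faces, away from the robot, z up.
- rack: Wooden letter rack, fixed: base 150 (x) x 120 (y) x 10 mm, two slots along y at x = -40 and +40 mm, each 15 mm wide between slats 6 mm thick, 110 long, tops 45 mm above the table; slot floor 10 mm above the table. Origin: centre of the underside, z up. One slot holds the phone, its screen facing the rack's +x (away from the robot), the other the coaster.
- coaster: Square cork coaster 95 x 95 x 12 mm standing on edge in the rack's other slot, 90 g. Origin: middle of its lower edge, z up. To be left alone.
- tumbler: Empty drinking glass, 68 mm wide, 85 mm high. Origin: centre of its underside, z up. To be left alone.
- pillbottle: White pill bottle 40 mm wide, 60 mm high. Origin: centre of its underside, z up. To be left alone.
Things that resemble listed ones, but are neither listed nor needed, are in the scene too. What is shaped like the stand but blue or pink is not meant.

How it is judged:
At the end, for the whole second after the job is handed in: Phone released and at rest on the stand: lower long edge on the ledge (-4 to +5 mm) between back-rest and lip, middle within 30 mm of the stand's middle, leaning as the back-rest within 11 degrees, along the ledge within 8 degrees, screen facing out over the lip (x of phone in the frame of cradle between 0.001 and 0.022 m and y of phone in the frame of cradle between -0.03 and 0.03 m and z of phone in the frame of cradle between -0.004 and 0.005 m and angle between the z axis of phone and the z axis of cradle, either way round below 0.2 rad and angle between the y axis of phone and the y axis of cradle, either way round below 0.15 rad and y of phone_end in the frame of cradle above 0.03 m and linear speed of phone below 0.02 m/s and angular speed of phone below 0.1 rad/s); the robot touches nothing.
It fails at once if the phone is dropped or laid on the table (height (world z) of phone_mid below 0.03 m).
It fails at once if the phone is let fall (more than about 10 mm) or thrown (contact force between phone and the fingers below 0.1 N and linear speed of phone above 0.38 m/s).
It fails at once if the phone is pressed hard on the stand (contact force between phone and cradle above 100 N).
It fails at once if the coaster is pulled out or knocked over (distance of coaster from where it was at the start of the episode above 0.03 m).
It fails at once if the tumbler or the pill bottle is shifted or tipped (distance of any of tumbler, pillbottle from where it was at the start of the episode above 0.03 m or angle between any of tumbler, pillbottle's own z axis and vertical above 0.4 rad).
It also fails if it takes over 38 s, if anything falls off the work surface, if the arm or the gripper's body presses on something with over 40 N, if the wrist force passes 120 N, or if a joint passes its speed limit or range.

## Working session

There is one attempt and no reset: what is moved stays moved. The work goes in short steps, Python scripts to look and compute and a shell command to move; the robot and the scene stay as the last step left them, time stands still between calls to the robot, and variables do not carry over. Pictures are saved under pics/ and viewed, and the job is handed in when it is done.

```bash
mkdir -p pics; ls
python3 - <<'E'
from station import *
import cv2
print(get_obs())
for n in ("scene","side","wrist"):
    m=camera_model(n); print(n,m)
    im,d=get_image(n); cv2.imwrite(f"pics/{n}0.png",im[:,:,::-1])
print(grasp_offset)
E
```

```text
pics
{'t': 0.0, 'q': array([ 1.21195811e+00,  5.33525233e-02,  1.61430047e+00, -4.49699173e-06,
        1.47602356e+00, -1.19000109e-01]), 'dq': array([ 0.00019979, -0.00064113, -0.0008964 ,  0.00069928,  0.00044967,
        0.00037953]), 'effort': array([-1.51933324e-03, -3.93684769e+01, -3.70173883e+01, -2.14125048e-04,
        7.07063780e-03,  2.66836835e-06]), 'tool_pos': array([0.14824304, 0.60651364, 0.23006186]), 'tool_rot': array([ 0.18670482,  1.56307166, -0.18989336]), 'contact_force': array([0.36167352, 0.63446869, 0.32280827]), 'wrist_torque': array([-0.00803666,  0.03713607,  0.00019546]), 'opening': 0.08566234901756108}
scene {'fx': 402.84165002380166, 'fy': 402.84165002380166, 'cx': 319.88826095584756, 'cy': 198.25995248637795, 'xyz': array([ 1.06772132, -0.2553532 ,  0.75082599]), 'attitude': array([-2.07876936, -1.44041892,  0.53925884])}
side {'fx': 424.89107362432406, 'fy': 424.89107362432406, 'cx': 314.9321989002074, 'cy': 201.11749727049968, 'xyz': array([ 0.37724044, -0.74192112,  0.94739848]), 'attitude': array([-2.44582412,  0.26440689, -0.06815847])}
wrist {'fx': 320.675693524737, 'fy': 320.675693524737, 'cx': 318.0866721288381, 'cy': 204.592948320315, 'xyz': array([0.07227918, 0.62516734, 0.3735067 ]), 'attitude': array([2.26941216, 1.78293996, 0.27522161])}
0.0187
```

View pics/scene0.png

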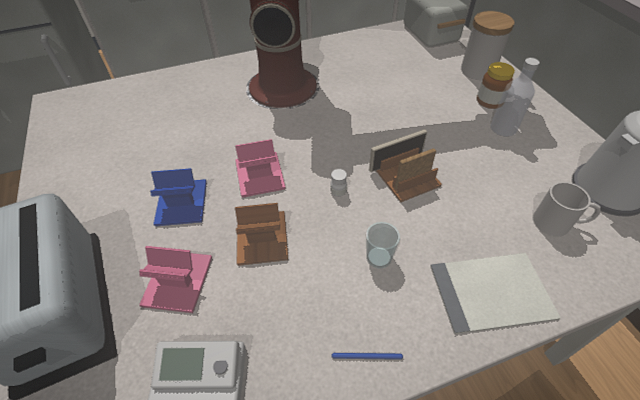

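View pics/side0.png

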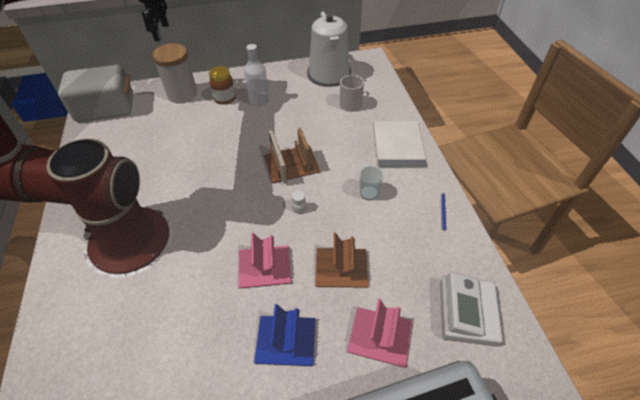

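View pics/wrist0.png

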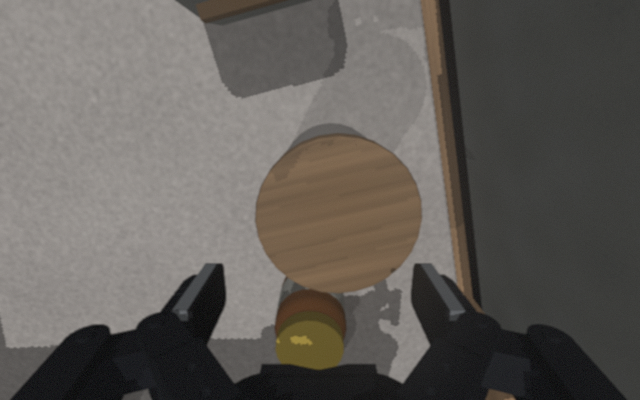

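The scene view shows the phone in the rack slot nearer the robot, around px (398,150), and the coaster in front of it at (417,170). The brown stand is at (262,233) and the pill bottle at (339,182). The tumbler is at (382,245). Next I'll measure from depth and colour.

```bash
cat > h.py <<'E'
import numpy as np, cv2
from station import *
from scipy.spatial.transform import Rotation as R
def cloud(n):
    m=camera_model(n); im,d=get_image(n)
    v,u=np.mgrid[0:400,0:640]
    P=np.stack([(u-m['cx'])/m['fx']*d,(v-m['cy'])/m['fy']*d,d],-1)
    W=P@R.from_rotvec(m['attitude']).as_matrix().T+m['xyz']
    W[d<=0]=np.nan
    hsv=cv2.cvtColor(im,cv2.COLOR_RGB2HSV)
    return im,hsv,W
def rect(xy):
    (c,s,a)=cv2.minAreaRect(xy.astype(np.float32)*1000)
    return np.round(c,1),np.round(s,1),round(a,2)
E
python3 - <<'E'
from h import *
boxes={'scene':{'stand':(225,195,300,275),'rack':(360,120,450,205),'pill':(325,163,352,198),'tumb':(362,218,402,270)},
'side':{'stand':(305,225,378,295),'rack':(255,120,328,185),'pill':(288,190,308,214),'tumb':(355,165,386,201)}}
for n in boxes:
    im,hsv,W=cloud(n)
    for o,(a,b,c,d) in boxes[n].items():
        w=W[b:d,a:c].reshape(-1,3); h=hsv[b:d,a:c].reshape(-1,3)
        ok=np.isfinite(w[:,0]); 
        br=(h[:,0]<18)&(h[:,1]>90)&ok
        print(n,o,'table z med',np.round(np.median(w[ok&(w[:,2]<.004),2]),4) if (ok&(w[:,2]<.004)).any() else None)
        if o in('stand','rack'):
            z=w[:,2]
            print('  brown n',br.sum(),'hist',np.histogram(z[br],bins=np.arange(-.005,.13,.01))[0])
            s=br&(z<.014)&(z>.004)
            print('  plate',s.sum(),rect(w[s,:2]))
            hi=ok&(z>.08 if o=='stand' else z>.05)
            print('  high',hi.sum(),rect(w[hi,:2]),np.percentile(z[hi],[2,50,98]).round(4))
        else:
            hi=ok&(w[:,2]>.015); print('  ',hi.sum(),w[hi].min(0).round(3),w[hi].max(0).round(3))
E
```

```text
scene stand table z med -0.0018
  brown n 998 hist [  9 510   2   3   2   1 128  97 155  85   6   0   0]
  plate 515 (array([ 539.1, -213. ]), array([108., 131.]), 76.62)
  high 343 (array([ 524.9, -210.1]), array([89.6, 15.2]), 78.04) [0.0803 0.0879 0.0952]
scene rack table z med -0.0025
  brown n 509 hist [ 13 245   4   5 118   5   0   0   0   0 116   3   0]
  plate 250 (array([499. , 177.5]), array([110.2, 119.5]), 4.58)
  high 1418 (array([479.1, 172.8]), array([ 95. , 155.3]), 4.7) [0.051  0.0776 0.1033]
scene pill table z med -0.0021
   339 [ 0.451 -0.022  0.015] [0.492 0.017 0.061]
scene tumb table z med -0.0021
   1136 [ 0.643 -0.024  0.015] [0.712 0.043 0.086]
side stand table z med -0.0014
  brown n 2042 hist [  20 1317   13    3    0    1  226  205  145   95   17    0    0]
  plate 1332 (array([ 538. , -215.7]), array([110.1, 126.3]), 77.44)
  high 167 (array([ 539.6, -215.4]), array([89.6, 45.6]), 76.48) [0.0805 0.0915 0.0963]
side rack table z med -0.0016
  brown n 1132 hist [ 29 673  49  44 146  34  21  12  17  17  81   8   0]
  plate 686 (array([478.1, 174.8]), array([147.9, 121. ]), 4.27)
  high 476 (array([476.9, 172. ]), array([ 93.3, 156.1]), 5.54) [0.0521 0.0849 0.1049]
side pill table z med -0.0012
   250 [ 0.448 -0.023  0.016] [0.487 0.018 0.063]
side tumb table z med -0.0013
   642 [ 0.643 -0.026  0.015] [0.71  0.044 0.086]
```

Run:
```python
from h import *
c=np.array([.478,.175]);a=np.radians(4.5);ax=np.array([np.cos(a),np.sin(a)]);ay=np.array([-ax[1],ax[0]])
for n,(x0,y0,x1,y1) in {'scene':(360,120,450,205),'side':(255,120,328,185)}.items():
    im,hsv,W=cloud(n)
    w=W[y0:y1,x0:x1].reshape(-1,3); h=hsv[y0:y1,x0:x1].reshape(-1,3)
    q=w[:,:2]-c; lx=q@ax; ly=q@ay; z=w[:,2]
    s=(z>.05)&(lx>-.065)&(lx<-.01)
    print(n,s.sum(),'lx pct',np.percentile(lx[s],[1,10,50,90,99]).round(4),'ly',np.percentile(ly[s],[0,1,99,100]).round(4),'zmax',np.percentile(z[s],[90,98,100]).round(4))
    for lo,hi in((.05,.06),(.06,.07),(.07,.08),(.08,.084),(.085,.092)):
        t=s&(z>lo)&(z<hi)
        if t.sum()>10:
            k=np.polyfit(ly[t],lx[t],1); print('  z',lo,t.sum(),'lx@0',k[1].round(4),'slope deg',np.degrees(np.arctan(k[0])).round(2), np.percentile(lx[t],[2,98]).round(4))
    t=s&(z>.085); print(rect(w[t,:2]))
    t=(z>.05)&(lx>.02); print('coaster',np.percentile(lx[t],[1,99]).round(4),np.percentile(ly[t],[1,99]).round(4))
```

```text
scene 739 lx pct [-0.0444 -0.0403 -0.0341 -0.0323 -0.0311] ly [-0.0804 -0.0797  0.0736  0.0773] zmax [0.0855 0.087  0.0884]
  z 0.05 148 lx@0 -0.0337 slope deg -0.03 [-0.0377 -0.0313]
  z 0.06 160 lx@0 -0.0338 slope deg 0.17 [-0.0405 -0.0312]
  z 0.07 160 lx@0 -0.0337 slope deg -0.2 [-0.0362 -0.0311]
  z 0.08 101 lx@0 -0.0356 slope deg 0.39 [-0.0452 -0.0317]
  z 0.085 110 lx@0 -0.0386 slope deg -0.62 [-0.0437 -0.033 ]
(array([440.5, 169.4]), array([ 11.8, 147. ]), 4.35)
coaster [0.0355 0.0482] [-0.0526  0.0408]
side 249 lx pct [-0.0485 -0.0468 -0.0431 -0.0366 -0.0346] ly [-0.083  -0.0819  0.0706  0.0762] zmax [0.0879 0.0891 0.093 ]
  z 0.05 25 lx@0 -0.0461 slope deg -3.34 [-0.0483 -0.0345]
  z 0.06 29 lx@0 -0.0462 slope deg -2.48 [-0.0486 -0.0374]
  z 0.07 28 lx@0 -0.0461 slope deg -2.95 [-0.0483 -0.0362]
  z 0.08 32 lx@0 -0.0431 slope deg -1.2 [-0.0476 -0.0345]
  z 0.085 117 lx@0 -0.0408 slope deg -0.46 [-0.0467 -0.0354]
(array([437.4, 167.1]), array([ 11.7, 152.7]), 5.21)
coaster [0.0324 0.0453] [-0.0542  0.0403]
```

Run:
```python
from h import *
o=get_obs(); M=R.from_rotvec(o['tool_rot']).as_matrix(); print(M.round(3))
print('tool y yaw',np.degrees(np.arctan2(M[1,1],M[0,1])))
for n in('scene','side'):
    im,hsv,W=cloud(n); w=W.reshape(-1,3)
    for y in np.arange(0,.8,.1):
        s=(w[:,1]>y)&(w[:,1]<y+.1)&(w[:,0]>.15)&(w[:,0]<.7)&(w[:,2]>.03)
        if s.sum(): i=np.argmax(np.where(s,w[:,2],-1)); print(n,y.round(1),w[i].round(3))
```

```text
[[-0.     0.238  0.971]
 [-0.     0.971 -0.238]
 [-1.    -0.    -0.   ]]
tool y yaw 76.25990606717211
scene 0.0 [0.447 0.099 0.088]
scene 0.1 [0.524 0.138 0.105]
scene 0.2 [0.515 0.205 0.105]
scene 0.3 [0.7   0.398 0.096]
scene 0.4 [0.428 0.499 0.205]
scene 0.5 [0.424 0.506 0.209]
scene 0.6 [0.659 0.602 0.202]
side 0.0 [0.447 0.096 0.088]
side 0.1 [0.519 0.171 0.108]
side 0.2 [0.515 0.212 0.105]
side 0.3 [0.694 0.399 0.095]
side 0.4 [0.422 0.498 0.208]
side 0.5 [0.156 0.563 0.368]
side 0.6 [0.158 0.607 0.341]
side 0.7 [0.697 0.711 0.189]
```

```bash
python3 -m crank '[[[0.02,-0.03,0.015,-7],[0.042,-0.062,0.02,-14],[0.064,-0.095,0.02,-21],[0.086,-0.13,0.02,-28],[0.108,-0.163,0.02,-35]]]' 0.5 40
python3 -m crank '[[[0.022,-0.033,0,-7],[0.044,-0.066,0,-14],[0.066,-0.1,0,-21],[0.088,-0.133,0,-28],[0.11,-0.166,0,-35]]]'
python3 -m crank '[[[0.022,-0.033,0,-1.8],[0.044,-0.066,0,-1.8],[0.066,-0.1,0,-1.8],[0.073,-0.109,-0.02,-1.8],[0.073,-0.109,-0.04,-1.8]]]'
```

```text
t: 0.87
tool_pos: [0.257, 0.4426, 0.2516]
tool_rot: [0.669, 1.465, -0.668]
contact_force: [1.1, 0.1, -0.2]
opening: 0.0429
t: 1.28
tool_pos: [0.3671, 0.2764, 0.2517]
tool_rot: [1.133, 1.256, -1.132]
contact_force: [0.2, 0.1, -0.5]
opening: 0.0429
t: 1.7
tool_pos: [0.4421, 0.1666, 0.2127]
tool_rot: [1.158, 1.239, -1.152]
contact_force: [-1.2, -0.1, -0.0]
opening: 0.0426
```

Run:
```python
from h import *
o=get_obs(); M=R.from_rotvec(o['tool_rot']).as_matrix()
print(o['tool_pos'],'yaw',np.degrees(np.arctan2(M[1,1],M[0,1])),o['opening'])
im,hsv,W=cloud('wrist'); cv2.imwrite('pics/w1.png',im[:,:,::-1])
w=W.reshape(-1,3)
s=(w[:,2]>.07)&(w[:,2]<.097)&(abs(w[:,0]-.44)<.03)&(abs(w[:,1]-.17)<.1)
print(s.sum()); 
if s.sum()>20: print(rect(w[s,:2]),np.percentile(w[s,2],[5,50,95]))
```

```text
[0.44213503 0.16659808 0.2127397 ] yaw 4.171682546573462 0.04260047148182722
2518
(array([437.6, 173.2]), array([ 13.7, 154.7]), 5.14) [0.08540739 0.08828343 0.08956894]
```

View pics/w1.png

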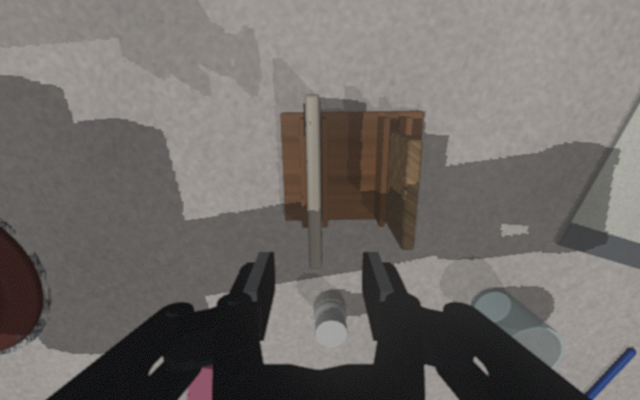

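The wrist view shows the phone's top edge as a light bar at px (313,95–268). It measures about (0.438, 0.170) at 88 mm height with 4.8° yaw, which agrees with the two other cameras. Now descending.

```bash
python3 -m crank '[[[-0.0035,0.003,-0.03,0.5],[-0.0035,0.003,-0.065,0.5],[-0.0035,0.003,-0.095,0.5],[-0.0035,0.003,-0.12,0.5],[-0.0035,0.003,-0.135,0.5]]]'
python3 -m crank '[[[0,0,-0.008,0],[0,0,-0.0145,0],[0,0,-0.0145,0]]]'
python3 - <<'E'
from h import *
im,hsv,W=cloud('wrist'); cv2.imwrite('pics/w2.png',im[:,:,::-1])
im,hsv,W=cloud('side'); cv2.imwrite('pics/s2.png',cv2.resize(im[80:220,220:400,::-1],None,fx=4,fy=4))
E
```

```text
t: 2.17
tool_pos: [0.4338, 0.1721, 0.0734]
tool_rot: [1.142, 1.252, -1.148]
contact_force: [-0.4, -0.0, -0.4]
opening: 0.0426
t: 2.42
tool_pos: [0.4356, 0.1723, 0.0614]
tool_rot: [1.144, 1.25, -1.146]
contact_force: [0.1, 0.2, -0.0]
opening: 0.043
```

View pics/w2.png

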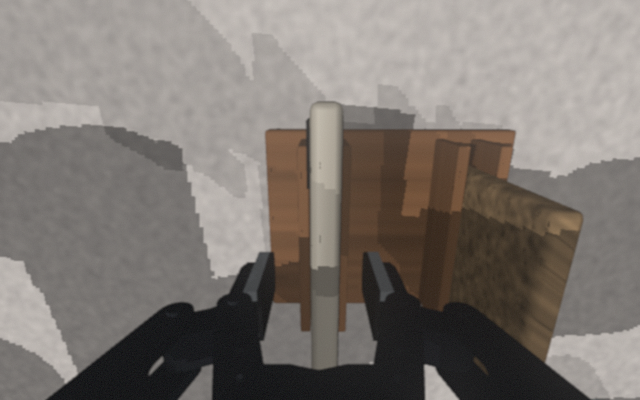

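View pics/s2.png

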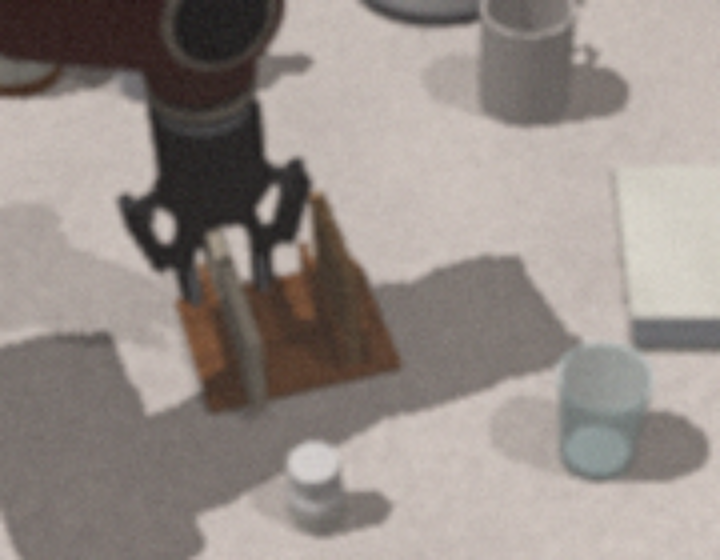

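The phone sits between the fingers, slightly right of their mid (px 326 against 318). I'll nudge +x by 2 mm and then close.

```bash
python3 -m crank '[[[0.0025,-0.002,0,0],[0.0025,-0.002,0,0]]]'
python3 -m crank '[[[0,0,0,0],[0,0,0,0],[0,0,0,0],[0,0,0,0],[0,0,0,0]]]' 0 40
python3 -m crank '[[[0,0,0,0],[0,0,0,0],[0,0,0,0]]]'
```

```text
t: 2.68
tool_pos: [0.4399, 0.1701, 0.0633]
tool_rot: [1.147, 1.247, -1.143]
contact_force: [-0.2, 0.0, -0.2]
opening: 0.0428
t: 3.1
tool_pos: [0.4388, 0.1702, 0.0624]
tool_rot: [1.146, 1.248, -1.145]
contact_force: [-0.0, -1.0, 3.2]
opening: 0.0109
t: 3.35
tool_pos: [0.4388, 0.1702, 0.0623]
tool_rot: [1.146, 1.248, -1.145]
contact_force: [-1.3, -0.3, 6.2]
opening: 0.0115
```

```bash
python3 -m crank '[[[0,0,0.01,0],[0,0,0.025,0],[0,0,0.04,0],[0,0,0.06,0],[0,0,0.08,0]]]'
python3 -m crank '[[[0,0,0.02,0],[0,0,0.04,0],[0,0,0.055,0],[0,0,0.06,0],[0,0,0.06,0]]]'
python3 - <<'E'
from h import *
im,hsv,W=cloud('scene'); cv2.imwrite('pics/c3.png',im[:,:,::-1])
E
```

```text
t: 3.77
tool_pos: [0.437, 0.1699, 0.1412]
tool_rot: [1.143, 1.251, -1.148]
contact_force: [-0.3, 0.3, -2.3]
opening: 0.0111
t: 4.18
tool_pos: [0.4388, 0.1702, 0.2029]
tool_rot: [1.146, 1.248, -1.144]
contact_force: [-0.9, -0.2, -2.8]
opening: 0.0114
```

View pics/c3.png

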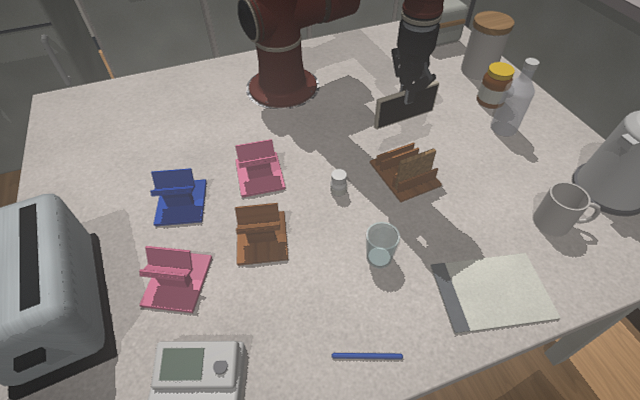

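The scene view shows the phone hanging from the gripper at px (407,104), level, with the screen facing the camera. The coaster is still in the rack. Next I'll measure how the phone sits in the hand and refine the stand pose.

Run:
```python
from h import *
for n in('scene','side'):
    o=get_obs(); t=o['tool_pos']; a=np.radians(4.67); ax=np.array([np.cos(a),np.sin(a)]);ay=np.array([-ax[1],ax[0]])
    im,hsv,W=cloud(n); w=W.reshape(-1,3)
    q=w[:,:2]-t[:2]; lx=q@ax; ly=q@ay; z=w[:,2]-t[2]
    s=(abs(lx)<.012)&(abs(ly)<.1)&(z<.03)&(z>-.075)
    f=s&(abs(ly)>.03)
    print(n,s.sum(),'ly',np.percentile(ly[s],[.5,1,99,99.5]).round(4),'z',np.percentile(z[s],[.5,2]).round(4),np.percentile(z[f],[98,99.5]).round(4))
    g=f&(lx>.002)
    A=np.c_[ly[g],z[g],np.ones(g.sum())]; k=np.linalg.lstsq(A,lx[g],rcond=None)[0]; print(' face lx=',k.round(4),g.sum())
    # edges: bottom line slope
    yb=np.arange(-.07,.071,.01); zb=[z[s&(abs(ly-y)<.005)].min() if (s&(abs(ly-y)<.005)).any() else np.nan for y in yb]; print(' bottom',np.round(zb,4))
    # stand
    im2=W
    c=np.array([.5385,-.2145]); b=np.radians(-13); bx=np.array([np.cos(b),np.sin(b)]);by=np.array([-bx[1],bx[0]])
    q=w[:,:2]-c; lx=q@bx; ly=q@by; z=w[:,2]
    s=(abs(lx)<.06)&(abs(ly)<.055)&(z>.05)&(z<.11)
    u=lx*np.cos(np.radians(25))+(z-.06)*np.sin(np.radians(25)); v=-lx*np.sin(np.radians(25))+(z-.06)*np.cos(np.radians(25))
    br=s&(abs(u)<.004)&(v>.012)&(v<.036)
    if br.sum()>20:
        A=np.c_[ly[br],v[br],np.ones(br.sum())]; print(' backrest u=',np.linalg.lstsq(A,u[br],rcond=None)[0].round(4),br.sum())
    print(' ly range',np.percentile(ly[s],[.5,99.5]).round(4),' v max',np.percentile(v[s],99).round(4),'u max',np.percentile(u[s],[.5,99.5]).round(4))
    L=s&(u>.004)&(u<.024)&(abs(v)<.005); print(' ledge v',L.sum(),np.median(v[L]).round(4) if L.any() else '')
    lip=s&(u>.024)&(v>-.004); print(' lip v max',np.percentile(v[lip],[50,98]).round(4))
```

```text
scene 1605 ly [-0.0779 -0.0776  0.0753  0.0763] z [-0.053  -0.0505] [0.0237 0.0248]
 face lx= [-0.0019 -0.0018  0.0058] 985
 bottom [-0.0528 -0.0526 -0.0534 -0.0508 -0.053  -0.0508 -0.0527 -0.0532 -0.0532
 -0.0512 -0.0535 -0.0535 -0.0516 -0.0538 -0.0543]
 backrest u= [ 0.0072  0.0034 -0.0007] 434
 ly range [-0.0435  0.0457]  v max 0.0388 u max [-0.0055  0.0337]
 ledge v 87 -0.0016
 lip v max [0.0019 0.0064]
side 342 ly [-0.0796 -0.0794  0.0391  0.0465] z [-0.0504 -0.0493] [0.0258 0.0262]
 face lx= [-0.0031 -0.0048  0.0034] 45
 bottom [-0.05   -0.0501 -0.0478 -0.0381 -0.0489 -0.0467 -0.0474 -0.0466 -0.0398
 -0.0504 -0.0477 -0.0414 -0.0506     nan     nan]
 backrest u= [ 0.0116 -0.0071 -0.0011] 129
 ly range [-0.0454  0.0451]  v max 0.0409 u max [-0.0065  0.0316]
 ledge v 233 -0.0009
 lip v max [0.005  0.0084]
```

Stand refined: the back-rest foot is at about (0.5375, -0.2143), yaw about -13.4°. The phone is centred and upright in the hand, with its bottom 52.5 mm below the TCP. The hover target for the TCP is (0.545, -0.216) with a turn of -18.1°.

```bash
python3 -m crank '[[[0.004,-0.015,0,-1],[0.012,-0.044,0,-3],[0.021,-0.076,0,-5],[0.03,-0.108,0,-7],[0.038,-0.14,0,-9]]]'
python3 -m crank '[[[0.009,-0.032,0,-2],[0.018,-0.064,0,-4],[0.027,-0.096,0,-6],[0.036,-0.128,0,-8],[0.044,-0.16,0,-9.1]]]'
python3 -m crank '[[[0.009,-0.032,0,0],[0.017,-0.06,0,0],[0.022,-0.08,0,0],[0.024,-0.086,0,0],[0.024,-0.086,0,0]]]'
python3 -m crank '[[[0,0,-0.02,0],[0,0,-0.04,0],[0,0,-0.055,0],[0,0,-0.065,0],[0,0,-0.065,0]]]'
python3 - <<'E'
from h import *
o=get_obs(); M=R.from_rotvec(o['tool_rot']).as_matrix(); t=o['tool_pos'];print(t,np.degrees(np.arctan2(M[1,1],M[0,1])))
b=np.radians(-13.4); bx=np.array([np.cos(b),np.sin(b)]);by=np.array([-bx[1],bx[0]])
q=t[:2]-np.array([.5375,-.2143]); print('local',q@bx,q@by)
im,hsv,W=cloud('scene'); cv2.imwrite('pics/c4.png',cv2.resize(im[100:300,150:400,::-1],None,fx=3,fy=3))
w=W.reshape(-1,3); q=w[:,:2]-np.array([.5375,-.2143]);lx=q@bx;ly=q@by;z=w[:,2]
s=(abs(ly)<.09)&(z>.11)&(z<.145)&(lx>-.005)&(lx<.03)&(abs(ly)>.03)
A=np.c_[ly[s],z[s]-.1,np.ones(s.sum())]; print('face',np.linalg.lstsq(A,lx[s],rcond=None)[0].round(4),np.percentile(ly[s],[.5,99.5]))
im,hsv,W=cloud('side'); cv2.imwrite('pics/s4.png',cv2.resize(im[170:320,240:440,::-1],None,fx=4,fy=4))
E
```

```text
t: 4.75
tool_pos: [0.4757, 0.0289, 0.1999]
tool_rot: [1.261, 1.177, -1.264]
contact_force: [0.2, 0.6, -2.6]
opening: 0.0113
t: 5.17
tool_pos: [0.5197, -0.1312, 0.1997]
tool_rot: [1.377, 1.094, -1.379]
contact_force: [0.6, 0.2, -3.3]
opening: 0.0112
t: 5.58
tool_pos: [0.5438, -0.2168, 0.1998]
tool_rot: [1.377, 1.094, -1.379]
contact_force: [-0.1, 0.1, -2.2]
opening: 0.0111
t: 6.0
tool_pos: [0.5423, -0.2136, 0.133]
tool_rot: [1.375, 1.099, -1.379]
contact_force: [-0.6, 0.2, -3.4]
opening: 0.0109
[ 0.54228484 -0.21355569  0.13302523] -13.068476955954772
local 0.0044820882033022634 0.0018329203796610108
face [-0.0055  0.0074  0.0111] [-0.07398415  0.0800726 ]
```

View pics/c4.png

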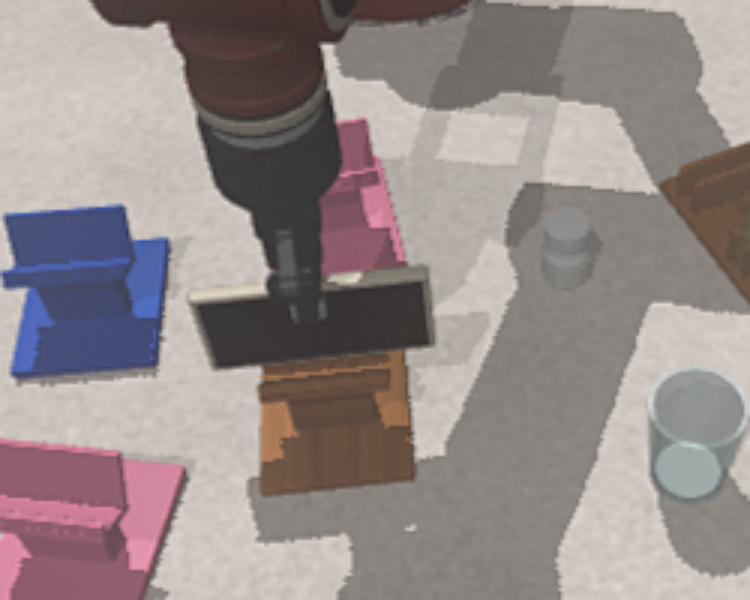

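View pics/s4.png

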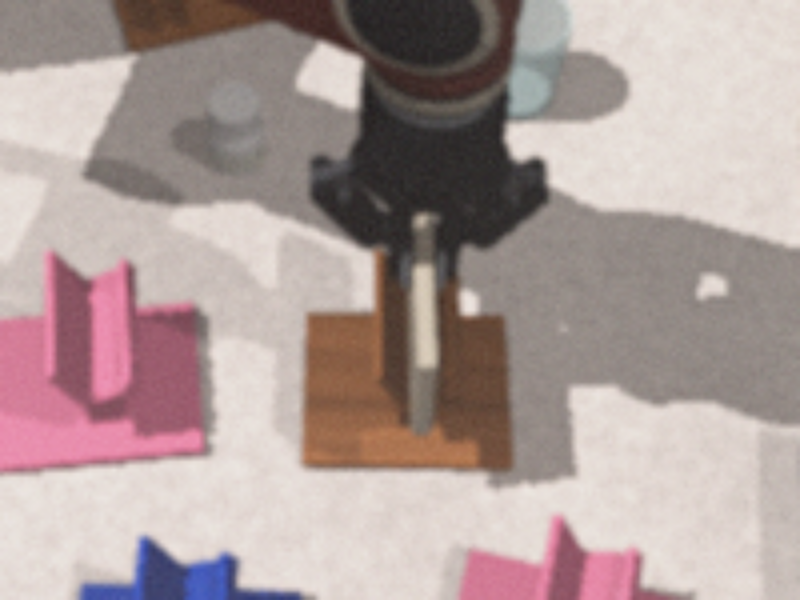

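The side view shows the phone upright above the ledge between back-rest and lip, with its lower end at px (424,430). The face measurement puts its midplane 5.4 mm in front of the ledge corner. I'll add about 2 mm and lower until contact.

```bash
python3 -m crank '[[[0.002,-0.0015,-0.003,-0.3],[0.002,-0.0015,-0.006,-0.3],[0.002,-0.0015,-0.008,-0.3],[0.002,-0.0015,-0.008,-0.3]]]'
python3 -m crank '[[[0,0,-0.002,0],[0,0,-0.002,0]]]'
python3 -m crank '[[[0,0,-0.002,0],[0,0,-0.002,0]]]'
```

```text
t: 6.43
tool_pos: [0.5464, -0.2174, 0.1288]
tool_rot: [1.38, 1.089, -1.38]
contact_force: [-0.1, 0.6, -1.9]
opening: 0.0111
t: 6.6
tool_pos: [0.5463, -0.2174, 0.1266]
tool_rot: [1.38, 1.089, -1.38]
contact_force: [-0.4, -0.7, -2.2]
opening: 0.0115
t: 6.77
tool_pos: [0.5462, -0.2173, 0.1244]
tool_rot: [1.38, 1.089, -1.38]
contact_force: [-0.3, 0.3, -2.9]
opening: 0.0116
```

```bash
python3 -m crank '[[[-0.0015,0.0005,-0.002,0],[-0.0015,0.0005,-0.002,0]]]'
python3 -m crank '[[[0,0,-0.0015,0],[0,0,-0.0015,0]]]'
python3 -m crank '[[[0,0,-0.001,0],[0,0,-0.001,0]]]'
python3 -m crank '[[[0,0,-0.001,0],[0,0,-0.001,0]]]'
```

```text
t: 6.93
tool_pos: [0.5445, -0.2167, 0.1223]
tool_rot: [1.38, 1.09, -1.38]
contact_force: [-0.1, -0.3, -1.9]
opening: 0.0114
t: 7.1
tool_pos: [0.5448, -0.2168, 0.121]
tool_rot: [1.38, 1.089, -1.38]
contact_force: [-0.4, -0.3, -2.1]
opening: 0.0114
t: 7.27
tool_pos: [0.5449, -0.2169, 0.1201]
tool_rot: [1.38, 1.089, -1.38]
contact_force: [0.0, -0.1, -3.4]
opening: 0.0112
t: 7.43
tool_pos: [0.5449, -0.2169, 0.1191]
tool_rot: [1.38, 1.089, -1.38]
contact_force: [-0.6, -0.2, -2.6]
opening: 0.0114
```

```bash
python3 -m crank '[[[0,0,-0.001,0],[0,0,-0.001,0]]]'
python3 -m crank '[[[0,0,-0.001,0],[0,0,-0.001,0]]]'
python3 - <<'E'
from h import *
im,hsv,W=cloud('side'); cv2.imwrite('pics/s5.png',cv2.resize(im[210:310,300:400,::-1],None,fx=6,fy=6))
E
```

```text
t: 7.6
tool_pos: [0.5451, -0.2169, 0.1186]
tool_rot: [1.38, 1.089, -1.38]
contact_force: [0.1, 1.1, -1.7]
opening: 0.0112
t: 7.77
tool_pos: [0.5452, -0.2171, 0.1184]
tool_rot: [1.38, 1.088, -1.38]
contact_force: [-2.0, 1.3, 4.3]
opening: 0.0108
```

View pics/s5.png

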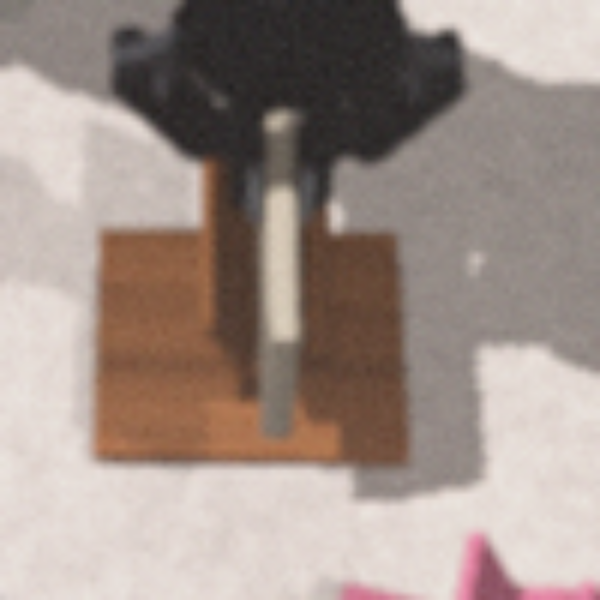

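Contact came at the predicted height: Fz went from -2.5 to +4.3 N at TCP z = 0.118. In the side view the phone stands upright on the ledge, with its bottom at px (278,430). I'll open in small steps so it leans back onto the rear finger.

```bash
python3 -m crank '[[[0,0,0,0],[0,0,0,0]]]' 0.17 20
python3 -m crank '[[[0,0,0,0],[0,0,0,0]]]' 0.22
python3 -m crank '[[[0,0,0,0],[0,0,0,0]]]' 0.27
python3 - <<'E'
from h import *
im,hsv,W=cloud('side'); cv2.imwrite('pics/s6.png',cv2.resize(im[210:310,300:400,::-1],None,fx=6,fy=6))
E
```

```text
t: 7.98
tool_pos: [0.5452, -0.217, 0.1173]
tool_rot: [1.38, 1.088, -1.379]
contact_force: [-1.0, 0.2, -0.5]
opening: 0.0146
t: 8.15
tool_pos: [0.5449, -0.2169, 0.117]
tool_rot: [1.38, 1.089, -1.38]
contact_force: [-0.6, -0.4, 0.5]
opening: 0.0192
t: 8.32
tool_pos: [0.5449, -0.2169, 0.1171]
tool_rot: [1.38, 1.089, -1.38]
contact_force: [-0.6, 0.1, 0.3]
opening: 0.0232
```

View pics/s6.png

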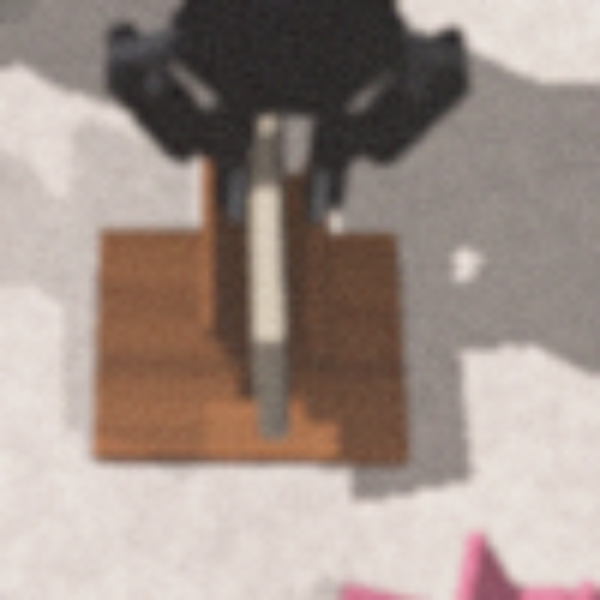

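The phone is now leaning back on the rear finger: its top moved left in the side view while the bottom stayed at px (275,430). Continuing with tool back-shift and more opening.

```bash
python3 -m crank '[[[0,0,0,0],[0,0,0,0],[-0.001,0.0002,0,0],[-0.003,0.0007,0,0],[-0.005,0.0012,0,0]]]' 0.35
python3 -m crank '[[[-0.002,0.0005,0,0],[-0.004,0.001,0,0],[-0.006,0.0015,0,0],[-0.008,0.002,0,0],[-0.008,0.002,0,0]]]' 0.42
python3 - <<'E'
from h import *
im,hsv,W=cloud('side'); cv2.imwrite('pics/s7.png',cv2.resize(im[210:310,300:400,::-1],None,fx=6,fy=6))
E
```

```text
t: 8.78
tool_pos: [0.5397, -0.2156, 0.1172]
tool_rot: [1.38, 1.089, -1.38]
contact_force: [-0.4, 0.4, -0.6]
opening: 0.0296
t: 9.2
tool_pos: [0.5315, -0.2136, 0.1173]
tool_rot: [1.38, 1.089, -1.38]
contact_force: [-0.1, 1.1, -0.4]
opening: 0.036
```

View pics/s7.png

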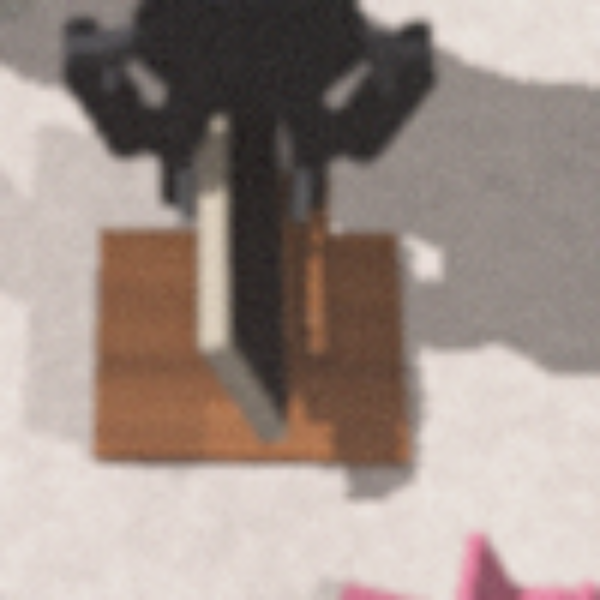

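The phone leans far back and the rear finger is nearly at the seated position. Opening further, then measuring the seat.

```bash
python3 -m crank '[[[-0.001,0,0,0],[-0.002,0.0005,0,0],[-0.003,0.0007,0,0],[-0.003,0.0007,0,0],[-0.003,0.0007,0,0]]]' 0.6
python3 -m crank '[[[-0.001,0,0,0],[-0.001,0,0,0],[-0.001,0,0,0],[-0.001,0,0,0],[-0.001,0,0,0]]]' 0.95
cat > m.py <<'E'
from h import *
import sys
b=np.radians(-13.4); bx=np.array([np.cos(b),np.sin(b)]);by=np.array([-bx[1],bx[0]])
for n in('scene','side'):
    im,hsv,W=cloud(n); w=W.reshape(-1,3); h=hsv.reshape(-1,3)
    q=w[:,:2]-np.array([.5375,-.2143]);lx=q@bx;ly=q@by;z=w[:,2]
    u=lx*np.cos(np.radians(25))+(z-.0595)*np.sin(np.radians(25)); v=-lx*np.sin(np.radians(25))+(z-.0595)*np.cos(np.radians(25))
    s=(abs(ly)<.1)&(u>.004)&(u<.025)&(v>.015)&(v<.09)&((abs(ly)>.025)if len(sys.argv)<2 else True)
    k=np.linalg.lstsq(np.c_[ly[s],v[s],np.ones(s.sum())],u[s],rcond=None)[0]
    print(n,s.sum(),'face u=',k.round(4),'lean diff deg',np.degrees(k[1]).round(1),'yaw deg',np.degrees(k[0]).round(1),'ly',np.percentile(ly[s],[.3,1,99,99.7]).round(4),'vmax',np.percentile(v[s],99))
    e=(abs(ly)<.09)&(abs(ly)>.05)&(u>-.01)&(u<.03)&(v>-.03)&(v<.09)&(z>.03)
    print('  vmin off-stand',np.percentile(v[e],[1,3]).round(4))
    cv2.imwrite(f'pics/{n}_{int(get_obs()["t"]*100)}.png',cv2.resize(im[180:310,220:420,::-1] if n=='side' else im[130:290,180:360,::-1],None,fx=4,fy=4 if n=='side' else 3.7))
E
python3 m.py; ls -t pics|head -2
```

```text
t: 9.67
tool_pos: [0.5289, -0.213, 0.1174]
tool_rot: [1.38, 1.089, -1.38]
contact_force: [-1.0, 0.7, 0.6]
opening: 0.0511
t: 10.08
tool_pos: [0.528, -0.213, 0.1173]
tool_rot: [1.38, 1.089, -1.38]
contact_force: [-0.3, -0.1, 0.6]
opening: 0.0811
scene 1438 face u= [-0.0016 -0.0719  0.0153] lean diff deg -4.1 yaw deg -0.1 ly [-0.0777 -0.0766  0.0769  0.0777] vmax 0.0770748352091118
  vmin off-stand [0.001  0.0029]
side 431 face u= [ 0.0112 -0.0754  0.0148] lean diff deg -4.3 yaw deg 0.6 ly [-0.0799 -0.0793  0.0542  0.0583] vmax 0.07950964431205759
  vmin off-stand [0.0051 0.0061]
side_1018.png
scene_1013.png
```

View pics/side_1018.png

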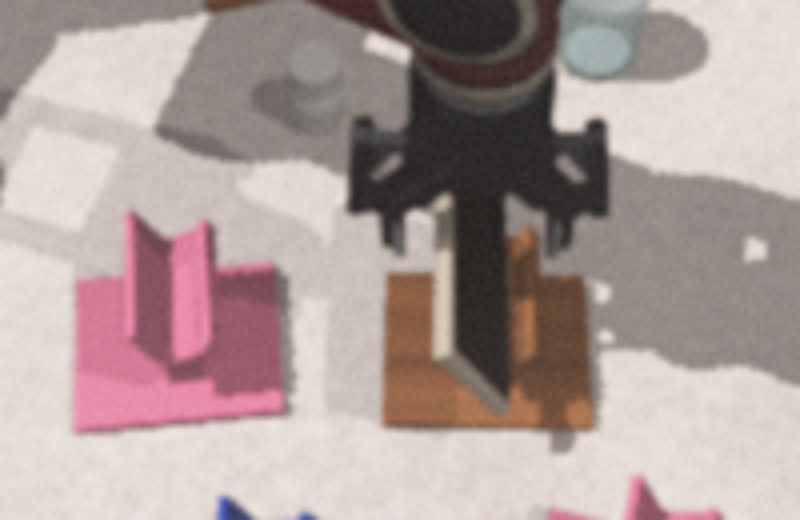

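View pics/scene_1013.png

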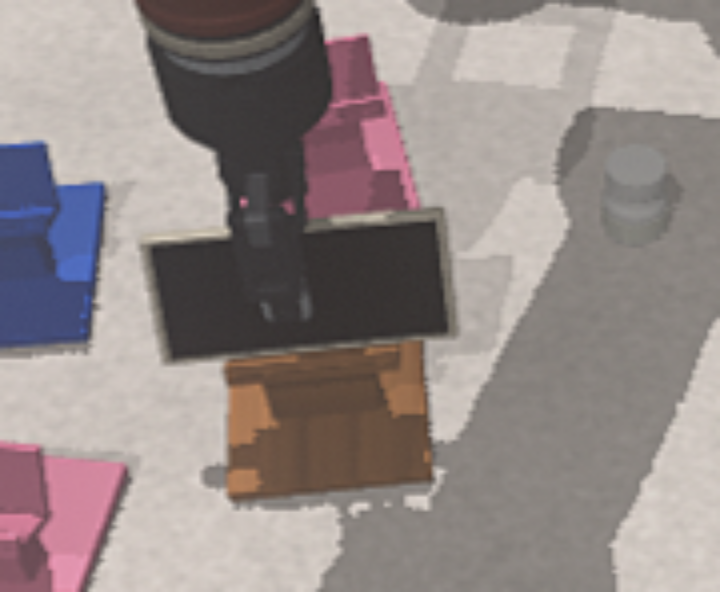

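The side view shows the phone seated and leaning on the back-rest, with both fingers well clear: rear at px (395,240), front at (560,240). I'll retract straight up.

```bash
python3 -m crank '[[[0,0,0.003,0],[0,0,0.008,0],[0,0,0.015,0],[0,0,0.03,0],[0,0,0.05,0]]]'
python3 -m crank '[[[0,0,0.03,0],[0,0,0.06,0],[0,0,0.075,0],[0,0,0.08,0],[0,0,0.08,0]]]'
python3 m.py all; ls -t pics|head -2
python3 - <<'E'
from h import *
im,h,W=cloud('scene'); cv2.imwrite('pics/fin.png',im[:,:,::-1])
E
```

```text
t: 10.6
tool_pos: [0.5271, -0.2125, 0.1668]
tool_rot: [1.38, 1.092, -1.381]
contact_force: [-0.2, -0.4, 0.5]
opening: 0.0809
t: 11.02
tool_pos: [0.5288, -0.2135, 0.25]
tool_rot: [1.381, 1.085, -1.377]
contact_force: [-0.1, -0.0, -0.5]
opening: 0.081
scene 2205 face u= [-0.0013 -0.0721  0.0154] lean diff deg -4.1 yaw deg -0.1 ly [-0.0772 -0.0759  0.0763  0.0775] vmax 0.07708831488658548
  vmin off-stand [0.0006 0.0031]
side 835 face u= [ 0.0062 -0.0859  0.0152] lean diff deg -4.9 yaw deg 0.4 ly [-0.0797 -0.0789  0.0735  0.0754] vmax 0.07962300411891483
  vmin off-stand [0.0052 0.0068]
side_1111.png
scene_1106.png
```

View pics/fin.png

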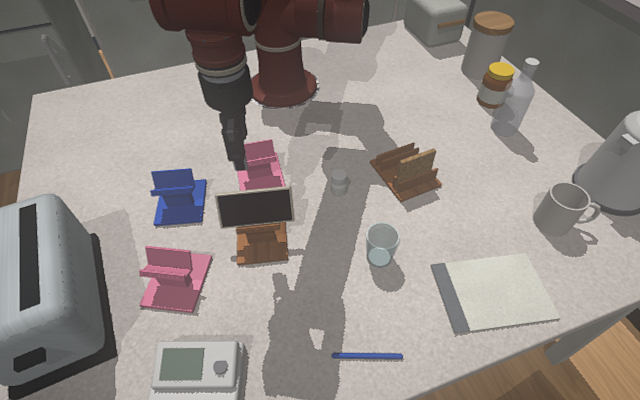

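The phone is seated, with the coaster, tumbler and pill bottle in place and the gripper clear. Handing in.

```bash
python3 -c "
from station import *
print(finish_job())"
```

```text
the job is handed in; nothing more can be done
None
```

The phone is on the brown stand, same long edge down and screen facing out over the lip. The job was handed in at about 11 s; no verdict came back. I gripped the phone at the middle of its top edge, turned it 18°, and lowered it upright until it touched the ledge. Then I opened the fingers in steps so it leaned back on the rear finger, and retracted straight up.

Last checks, in the cradle frame, against the limits:

| Check | Measured | Limit |
|---|---|---|
| x of the phone | about 9 mm | 1 to 22 mm |
| y (off-centre) | within about 2 mm | ±30 mm |
| z (from the top edge) | -1 to +1.6 mm | -4 to +5 mm |
| Lean compared with back-rest | 4 to 5° too far back | 11° |
| Angle along the ledge | within 0.5° | 8° |

- **Seating:** the phone is not flush with the back-rest. Its lower edge stopped about 3 mm in front of the corner, which gives the extra lean. The face fit did not change between releasing the phone and retracting.
- **Surroundings:** the final picture shows the coaster, tumbler and pill bottle where they were and the gripper clear. I judged that by eye and did not re-measure them.
- **Disagreement:** the side camera put the phone's lower edge about 5 mm above the ledge, while the scene camera put it at about 1 mm. I trusted the scene camera, since the side view may hide that edge and both cameras agreed on the top edge within 2.5 mm.

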